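# Re-fix the loose drive pinion of a die-cutting press

### The arm

A 6-joint arm with a two-finger parallel gripper is mounted at the origin on the work surface. World frame = base frame: x ahead of the robot, y to its left, z up, the work surface at z = 0. Lengths are in m, angles in rad, forces in N, time in s.
With the tool pointing down it reaches from about 0.35 to 0.85 m from the base axis. Payload 8.1 kg.
Tool frame: the origin (TCP) lies between the finger pads; the fingertips stand 11 mm ahead of it and the grasp point (between the pads) lies 8 mm behind it (robot.tips_ahead is the distance from the TCP to the fingertips, in m); z points along the fingers, y is the line along which they close (so a half turn about z gives the same grasp; the last joint's range is limited). The gripper opens to 93 mm and grips with 3 to 60 N. Pads are 15 mm wide; open, the fingers measure 128 mm over their backs; the gripper's body (75 mm by 188 mm) begins 65 mm behind the grasp point.
Start: joints at [-1.235, 0.13, 1.488, -0, 1.523, -0.085], TCP at [0.245, -0.548, 0.205] pointing down, gripper open.
Joint ranges: [-2.96, 2.96], [-0.89, 2.26], [0.02, 2.5], [-1.34, 4.48], [0, 2.73], [-2.66, 2.66]. Speed limits (rad/s): [2.39, 2.39, 2.79, 3.14, 3.14, 3.14].

### API

Orientations are given as a rotation vector (axis times angle).
In Python, from plant import robot gives the robot as it stands. The module is installed in compiled form; this text tells all that it offers.
- The arm moves only by the tool move_arm, never from a script. Its argument "deltas" is one flat list of numbers, 7 for each row, row after row: the shift along the tool's x, y, z in m, then the turn, a rotation vector about the tool's x, y, z in rad, then the opening, from 0 (shut) to 1 (fully open). A call has 1 to 12 rows; each row is the pose to reach, as a shift and turn from the pose commanded when the call began, along the tool's axes at that moment; what a row does not reach only later rows make up. A row lasts 1/8 s, in which the tool goes at most 62.5 mm and 10.7 degrees, less where a joint would pass 70% of its speed; a pose out of reach is approached as far as the arm can. A call with a gripper value outside its range is refused whole. The fingers move at their own pace and stop on an object; "squeeze" is the grip in N (left out, the last holds). Time passes only in rows, so rows that repeat a pose let the fingers close. It gives the time, the measured TCP pose, the force, the opening and the grip force at its end, in the units of the state.
- robot.read_state(): the state, without advancing time (a new reading comes with each control period).
- robot.read_camera(name): name is "scene" or "top" or "wrist"; returns (picture, depth): 384x512x3 uint8, red, green, blue; 384x512 float32, m along the optical axis (not along the pixel's ray), 0 where there is no reading.
- robot.camera_model(name): a dict with "K" (3x3 intrinsics, pixels), "R" (3x3) and "t" (3): a world point X has camera coordinates R X + t; the wrist camera has in their place "tool_from_camera" (4x4, takes a point from camera to tool coordinates, whose origin is the TCP and whose axes are the flange's). Camera axes: x right, y down, z forward; pixel columns grow to the right and rows downward; lengths in m; the calibration is good to about 2 mm. A picture is of the moment at which its call begins: read the wrist's pose just before it. camera_model takes no time and is no camera call.
- robot.close_job(): hands the job in; it is judged then, once.
Trained networks look in the newest picture that a camera, given by its name, has taken for a name from the list of things; names that differ only in an ending like _2 or _b are one class to them, and where a whole thing is asked for, a point or a joint stands for the part that bears it (a point fixed in the world has none). Each returns a list of dicts, best first, with "confidence" (0 to 1); they miss things now and then, are a little off and sometimes report something else, mostly with a low value. They report only what shows in the picture. A call takes as long as a camera call.
- robot.recognise(camera, label): "uv" ([column, row] in pixels, amid what is visible of it).
The state is a dict: "t": time; "q": joint angles; "dq": joint speeds; "joint_torque": joint torques, N m; "tool_pos": TCP position; "orientation": TCP orientation; "force": force on the tool from outside, world axes, zero at the start; "wrist_torque": the same for the moment, N m; "opening": finger opening in m; "gripper_force": force on a finger pad.
Only numpy, scipy, OpenCV 4.12 (cv2) and the standard library are available. Lean on these libraries where they do the work, as an engineer would, in place of code of your own. Each camera call takes 0.05 s, during which the arm holds its last target. There are 200 camera calls.

### The job

The drive pinion of the die-cutting press has come loose on its crank shaft. Turn the crank until the flat of the shaft faces the setscrew in the pinion's hub, tighten the setscrew clockwise with the T-handle hex key that fits it until it is firm (about 0.3 N m, and never as much as 0.45 or the thread strips), then pull the key out and hang it back upright in the key rack. Do not jam the key against the hub, and leave the other keys in the rack and the dish of screws and the pen pot where they stand.

Things in the scene. Friction and masses are not known exactly. Their poses are not given: they have to be found in the camera images.
- press: hand-cranked die-cutting press, white side plates, its side cover off, fixed to the table. Origin on the table under the setscrew's axis; z up; y along the crank shaft into the press (crank on the -y side); x crosses the shaft. Shaft axis 105 mm up. Its side plate begins 40 mm along +y, its bridge is 208 mm high; a pinion and two gears (top 156 mm) stand between hub and side plate.
- gear_hub: pinion with its steel hub round the shaft, 42 mm diameter, 38 mm long, with a 30 mm round boss on top (top face 135 mm above the table) in whose middle the setscrew stands. It stays put, because the pinion is in mesh. Origin on the shaft axis under the setscrew, axes as the press's.
- crank_grip (a point): middle of the black crank knob, a cylinder 27 mm in diameter and 62 mm long lying along the press's y axis, 75 mm from the shaft axis and 96 mm from the setscrew towards -y. The knob spins freely on its pin. The arm (22 mm wide, 10 mm thick) is 40 mm from this point along +y. With the arm upright the knob reaches 194 mm above the table. At the start the arm leans towards the press's -x.
- drive_shaft: steel crank shaft, 22 mm diameter, with one flat (10 mm wide) along its length, and the crank fixed on it. Origin on the shaft axis under the setscrew, y along the shaft (the press's y), z the outward normal of the flat, which is also the way the crank arm points. Arm straight up: flat faces the setscrew. Turns within 1.9 rad of that, friction about 0.3 N m; stays where left.
- setscrew: steel setscrew, 18 mm wide, upright in the hub's boss; hexagon socket 10.7 mm across flats, 9 mm deep, mouth countersunk to 14 mm; two of its six flats face its +-y. Origin on the table under its axis. Clockwise from above tightens. It turns at about 0.15 N m until its point meets the shaft: see socket.
- socket (a point): mouth of the setscrew's socket, on its axis, 135 mm above the table. The screw's point meets the flat of the shaft after about 0.65 to 1.5 rad of turn (the round of the shaft half a radian sooner); then the torque on the key climbs steeply, by about 0.3 N m in a seventh of a radian. Below 0.2 N m it is not firm yet, 0.3 is right, 0.45 strips the thread.
- key_rack: dark steel rack, 235 mm long (x) and 64 mm wide (y), fixed to the table, top plate 130 mm above the table and 6 mm thick, three round holes of 18 mm in a row along its x, 75 mm apart. Origin on the table under its middle hole. The keys hang in it by the shoulder of their handles; which key hangs in which hole varies.
- rack_hole0 (a point): mouth of the hole at the rack's -x end, on top of the plate.
- rack_hole1 (a point): mouth of the middle hole.
- rack_hole2 (a point): mouth of the hole at the rack's +x end.
- key_middle: the key that fits: T-handle hex key of middle size, 10 mm across flats, straight shank 110 mm long, two of its six flats facing the key's +-y. Origin at the middle of the shank's tip, z up to the handle. Above the shank a round shoulder (24 mm wide, 16 mm high), then a black bar 100 mm long (along y), 16 mm wide (x), 18 mm high. 150 g, more or less.
- key_middle_handle (a point): middle of that key's handle bar, 135 mm above the tip; to be gripped across its 16 mm.
- key_small: too small: T-handle hex key, 7 mm across flats, shank 100 mm, bar 82 mm; same frame. Leave it in the rack.
- key_large: too large: T-handle hex key, 13 mm across flats, shank 116 mm, bar 120 mm; same frame. Leave it in the rack.
- screw_dish: white dish, 72 mm wide and 18 mm high, with the cover's screws; origin under its middle.
- pen_pot: aluminium pot of pens, 76 mm wide, 150 mm high with the pens, standing beyond the crank; origin under its middle.

How it is judged:
By the outcome, as a careful person would: the job done as asked, in the order asked, and still so for the second after the job is handed in, with the robot touching nothing.
It also fails if it takes over 72 s, if anything falls off the work surface, if the arm or the gripper's body presses on something with over 40 N, if the wrist force passes 120 N, or if a joint passes its speed limit or range.

## Working session

There is one attempt and no reset: what is moved stays moved. The work goes in short steps, Python scripts to look and compute and a tool call to move; the robot and the scene stay as the last step left them, time stands still between calls to the robot, and variables do not carry over. Pictures are saved under pics/ and viewed, at most 10 in all, crops included, and the job is handed in when it is done.

Besides the shell and the picture viewer there is one more tool, called as a command line: name --argument value ..., lists and objects as JSON in quotes. move_arm: Moves the arm, as the interface text tells. Its arguments: {"type":"object","properties":{"deltas":{"type":"array","items":{"type":"number"}},"squeeze":{"type":"number"}},"required":["deltas"]}

```bash
mkdir -p pics; cat > h.py <<'E'
import numpy as np, cv2
from scipy.spatial.transform import Rotation as Ro
from plant import robot
def cam(name):
    s=robot.read_state(); p,d=robot.read_camera(name); m=robot.camera_model(name)
    K=np.array(m['K'])
    if 'R' in m: Rc=np.array(m['R']);t=np.array(m['t']);A=Rc.T;b=-Rc.T@t
    else:
        T=np.array(m['tool_from_camera']);Rt=Ro.from_rotvec(s['orientation']).as_matrix()
        A=Rt@T[:3,:3]; b=Rt@T[:3,3]+np.array(s['tool_pos'])
    return p,d,K,A,b
def ray(c,uv): # world dir
    return c[3]@np.linalg.inv(c[2])@np.array([uv[0],uv[1],1.])
def at_z(c,uv,z):
    r=ray(c,uv); return c[4]+r*(z-c[4][2])/r[2]
def cloud(c):
    d=c[1];v,u=np.mgrid[:d.shape[0],:d.shape[1]]
    P=np.stack([u,v,np.ones_like(u)],-1)@np.linalg.inv(c[2]).T*d[...,None]
    return P@c[3].T+c[4]
def save(n,p): cv2.imwrite('pics/'+n+'.png',cv2.cvtColor(p,cv2.COLOR_RGB2BGR))
E
python3 - <<'E'
from h import *
np.set_printoptions(precision=4,suppress=True)
for n in ['scene','top']:
    c=cam(n); save(n,c[0]); np.savez(n+'.npz',p=c[0],d=c[1],K=c[2],A=c[3],b=c[4]); W=cloud(c)
    print(n,c[4],c[3][:,2])
    for l in ['press','gear_hub','crank_grip','socket','setscrew','key_rack','rack_hole0','rack_hole1','rack_hole2','key_middle','key_middle_handle','key_small','key_large','screw_dish','pen_pot']:
        for r in robot.recognise(n,l)[:2]:
            u,v=map(int,np.round(r['uv'])); print(l,np.round(r['uv'],1),round(r['confidence'],2),W[v,u],c[1][v,u])
s=robot.read_state();print(s)
E
```

```text
scene [ 0.9886 -0.4146  0.6649] [-0.576   0.4204 -0.701 ]
press [391.6 167.4] 0.98 [0.6626 0.2101 0.1232] 0.83013344
gear_hub [316.9 170.8] 0.91 [0.5639 0.0656 0.1167] 0.8308436
crank_grip [283.  160.8] 0.7 [0.4932 0.0206 0.1221] 0.8488332
key_rack [202.5 236.6] 0.69 [ 0.584  -0.2521  0.1298] 0.6764693
rack_hole0 [203.  238.8] 0.59 [ 0.5889 -0.2528  0.1292] 0.67378855
rack_hole1 [203.  238.8] 0.59 [ 0.5889 -0.2528  0.1292] 0.67378855
rack_hole2 [203.  238.8] 0.59 [ 0.5889 -0.2528  0.1292] 0.67378855
key_middle [190.9 191.7] 0.67 [ 0.4966 -0.2229  0.1635] 0.71551824
key_middle_handle [194.7 194.7] 0.62 [ 0.4981 -0.2162  0.1522] 0.7253136
key_small [210.9 218.9] 0.84 [ 0.5744 -0.2239  0.1536] 0.67717516
key_large [178.3 174.3] 0.92 [ 0.4241 -0.2159  0.1564] 0.7651548
screw_dish [239. 186.] 0.89 [ 0.3965 -0.0465  0.0038] 0.95930094
pen_pot [309.7 246. ] 0.58 [ 0.6667 -0.0369  0.0196] 0.7965315
pen_pot [191.6 189.8] 0.18 [ 0.4935 -0.2188  0.1643] 0.7184615
top [ 0.4649 -0.0549  1.023 ] [ 0.0976 -0.0098 -0.9952]
press [ 98.2 149. ] 0.8 [0.6142 0.1994 0.2088] 0.82240105
gear_hub [173.5 194
[... 861 characters left out ...]
0.2032  0.1627] 0.8524482
screw_dish [242.2 273.3] 0.57 [ 0.3988 -0.0509  0.0035] 1.0081545
screw_dish [321.  222.3] 0.51 [ 0.5042 -0.1945  0.1314] 0.8925639
pen_pot [257.3 131. ] 0.89 [ 0.7012 -0.0742  0.0036] 1.0377398
{'t': 1.6, 'q': array([-1.2354,  0.1304,  1.4882,  0.    ,  1.523 , -0.0854]), 'dq': array([-0.0002, -0.0009,  0.0001, -0.0008, -0.0015,  0.0009]), 'joint_torque': array([ -0.0012, -55.9745, -49.2047,   0.0767,   0.0229,   0.    ]), 'tool_pos': array([ 0.2451, -0.5477,  0.2051]), 'orientation': array([3.0723, 0.6561, 0.    ]), 'force': array([-0.2266,  0.183 , -0.3239]), 'wrist_torque': array([ 0.034 , -0.0534,  0.041 ]), 'gripper_force': 0.0, 'opening': 0.09315689669839178}
```

```bash
python3 - <<'E'
from h import *
t=np.load('top.npz')['p'];save('topc',cv2.resize(t[90:330,100:400],(800,640))[:600])
s=np.load('scene.npz')['p'];save('scenec',cv2.resize(s[90:330,120:440],(800,600)))
E
```

```text
(no output)
```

View pics/topc.png

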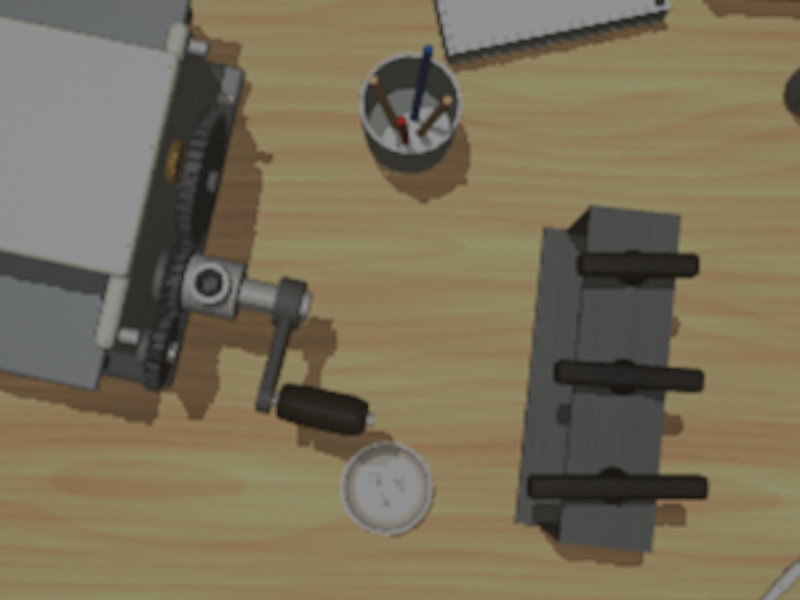

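View pics/scenec.png

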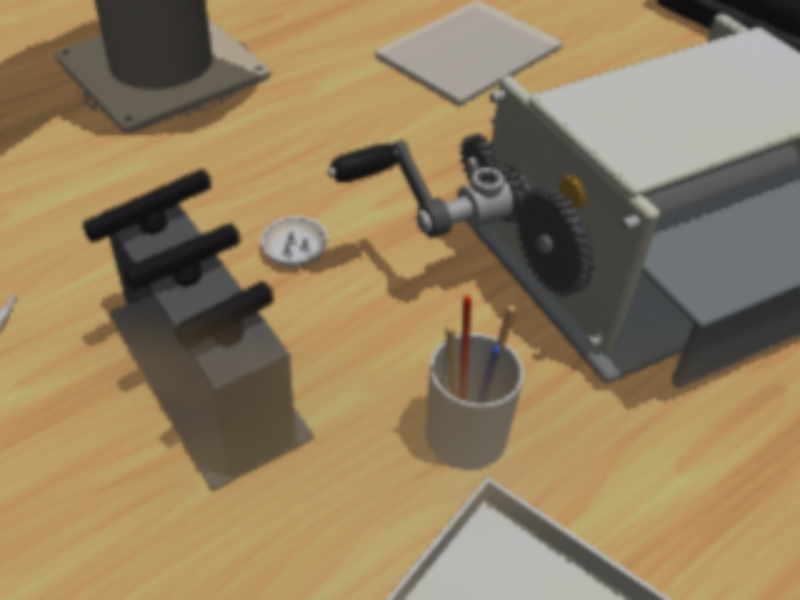

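Top view: keys in the rack at crop x≈640, rows 265/375/487 (bars short/middle/long), so the middle key hangs in the middle hole. The boss is at crop (212,283) and the knob at (322,408), leaning to world −x. The scene view agrees.

```bash
cat > m.py <<'E'
from h import *
np.set_printoptions(precision=4,suppress=True)
for n in ['top','scene']:
    z=np.load(n+'.npz'); c=[z[k] for k in ['p','d','K','A','b']]; W=cloud(c); ok=c[1]>0
    def sel(x0,x1,y0,y1,z0,z1):
        P=W[ok]; return P[(P[:,0]>x0)&(P[:,0]<x1)&(P[:,1]>y0)&(P[:,1]<y1)&(P[:,2]>z0)&(P[:,2]<z1)]
    def rect(P,nm):
        if len(P)<8: print(nm,len(P));return
        (x,y),(w,h),a=cv2.minAreaRect((P[:,:2]*1000).astype(np.float32)); print(n,nm,len(P),'c',round(x,1),round(y,1),'wh',round(w,1),round(h,1),'a',round(a,2),'z',np.round(P[:,2].mean()*1e3,1))
    rect(sel(.35,.62,-.28,-.14,.124,.136),'rackplate')
    for nm,x in [('L',.411),('M',.487),('S',.558)]:
        P=sel(x-.03,x+.03,-.30,-.12,.145,.18); rect(P,nm)
        q=P[:,:2]-P[:,:2].mean(0); v=np.linalg.svd(q,full_matrices=False)[2][0]; print('  dir deg',np.degrees(np.arctan2(v[1],v[0]))%180,'mean',P.mean(0),P[:,2].max())
    rect(sel(.52,.58,.04,.10,.131,.139),'boss')
    P=sel(.42,.52,-.04,.05,.10,.2); rect(P,'knob')
    q=P-P.mean(0);v=np.linalg.svd(q,full_matrices=False)[2][0];print('  knob dir',v,P.mean(0),P.max(0),P.min(0))
    rect(sel(.4,.9,.08,.5,.200,.215),'bridge')
    rect(sel(.6,.8,-.15,.0,.08,.16),'pot'); rect(sel(.35,.45,-.1,-.0,.01,.03),'dish')
print(robot.camera_model('wrist'))
E
python3 m.py
```

```text
top rackplate 3354 c 488.0 -215.2 wh 65.1 235.3 a 85.66 z 129.7
top L 641 c 413.9 -208.1 wh 15.6 118.5 a 1.65 z 162.5
  dir deg 91.04155541618532 mean [ 0.4139 -0.2065  0.1625] 0.16752889326131193
top M 509 c 487.1 -215.5 wh 100.2 16.8 a 87.75 z 162.8
  dir deg 87.73601480840439 mean [ 0.4872 -0.2144  0.1628] 0.16963354384851803
top S 432 c 562.2 -220.9 wh 17.1 81.3 a 1.94 z 162.2
  dir deg 90.65061119312169 mean [ 0.5623 -0.2206  0.1622] 0.16697830938054536
top boss 177 c 549.7 82.6 wh 50.7 35.6 a 44.79 z 133.6
top knob 726 c 481.4 -5.2 wh 75.7 71.8 a 82.98 z 142.0
  knob dir [-0.6056 -0.7642  0.222 ] [0.4684 0.001  0.142 ] [0.5197 0.0358 0.1521] [ 0.4428 -0.0393  0.101 ]
top bridge 13614 c 627.4 236.9 wh 276.4 202.3 a 78.59 z 206.7
top pot 446 c 684.5 -64.6 wh 75.3 74.7 a 38.13 z 104.5
top dish 282 c 399.9 -55.1 wh 69.6 69.5 a 46.32 z 15.8
scene rackplate 1529 c 490.3 -214.7 wh 64.9 238.2 a 85.52 z 130.0
scene L 525 c 417.6 -209.3 wh 17.9 118.6 a 2.0 z 159.3
  dir deg 91.1260164958329 mean [ 0.4207 -0.2117  0.1593] 0.16640767910633986
scene M 498 c 491.5 -215.8 wh 99.3 17.2 a 88.14
[... 248 characters left out ...]
wh 27.9 42.0 a 9.06 z 134.0
scene knob 439 c 484.0 -7.1 wh 77.2 59.5 a 76.61 z 138.5
  knob dir [ 0.5337  0.8142 -0.2285] [ 0.4775 -0.      0.1385] [0.5197 0.0341 0.1509] [ 0.4465 -0.04    0.1035]
scene bridge 5033 c 640.3 235.6 wh 278.5 176.5 a 80.23 z 207.0
scene pot 719 c 687.9 -64.6 wh 75.0 75.7 a 50.98 z 104.3
scene dish 186 c 402.0 -54.5 wh 71.3 70.7 a 40.49 z 15.4
{'K': array([[287.041 ,   0.    , 255.2263],
       [  0.    , 287.041 , 191.5437],
       [  0.    ,   0.    ,   1.    ]]), 'tool_from_camera': array([[-0.0003, -0.9585, -0.2851,  0.0795],
       [ 1.    , -0.0001, -0.0005,  0.0003],
       [ 0.0004, -0.2851,  0.9585, -0.1803],
       [ 0.    ,  0.    ,  0.    ,  1.    ]])}
```

```bash
cat >> h.py <<'E'
def tgt(pos,yaw):
    "deltas for tool down, tool x at world angle yaw (deg)"
    s=robot.read_state(); R0=Ro.from_rotvec(s['orientation'])
    a=np.radians(yaw); R1=Ro.from_matrix(np.array([[np.cos(a),np.sin(a),0],[np.sin(a),-np.cos(a),0],[0,0,-1]]))
    print('t',s['t'],'d',np.round(R0.inv().apply(np.array(pos)-s['tool_pos']),4),'rv',np.round((R0.inv()*R1).as_rotvec(),4),'q6',s['q'][5])
    return R0.inv()*R1
E
python3 -c "
from h import *
tgt([.51,.03,.26],79.4)"
```

```text
t 1.6 d [ 0.4777 -0.4191 -0.0548] rv [ 0.    -0.    -0.965] q6 -0.08539615560064417
```

move_arm --deltas '[0.0, 0.0, -0.055, 0, 0, 0, 1, 0.478, -0.419, -0.055, 0, 0, -0.965, 1, 0.478, -0.419, -0.055, 0, 0, -0.965, 1, 0.478, -0.419, -0.055, 0, 0, -0.965, 1, 0.478, -0.419, -0.055, 0, 0, -0.965, 1, 0.478, -0.419, -0.055, 0, 0, -0.965, 1, 0.478, -0.419, -0.055, 0, 0, -0.965, 1, 0.478, -0.419, -0.055, 0, 0, -0.965, 1, 0.478, -0.419, -0.055, 0, 0, -0.965, 1, 0.478, -0.419, -0.055, 0, 0, -0.965, 1, 0.478, -0.419, -0.055, 0, 0, -0.965, 1, 0.478, -0.419, -0.055, 0, 0, -0.965, 1]'

```text
t: 3.1
tool_pos: [0.5109, 0.0336, 0.26]
orientation: [-2.412, -2.012, -0.001]
force: [-0.4, -0.4, 0.6]
opening: 0.0927
gripper_force: 0.0
```

```bash
cat > w.py <<'E'
from h import *
import sys
np.set_printoptions(precision=4,suppress=True)
c=cam('wrist'); save(sys.argv[1],c[0]); np.savez('wrist.npz',p=c[0],d=c[1],K=c[2],A=c[3],b=c[4]); W=cloud(c)
s=robot.read_state(); print(s['t'],s['tool_pos'],c[4],c[3][:,2])
for l in sys.argv[2:]:
    for r in robot.recognise('wrist',l)[:2]:
        u,v=map(int,np.round(r['uv'])); print(l,np.round(r['uv'],1),round(r['confidence'],2),W[v,u],c[1][v,u])
E
python3 w.py w1 socket setscrew crank_grip gear_hub
```

```text
3.15 [0.5108 0.0329 0.2599] [0.5254 0.1113 0.4403] [-0.0517 -0.2791 -0.9589]
socket [324.4  61.2] 0.75 [0.5814 0.1342 0.2079] 0.21357174
socket [282.3 140.7] 0.65 [0.5472 0.0711 0.1276] 0.31001288
setscrew [284.6 138.9] 0.6 [0.5507 0.0726 0.1274] 0.30951753
crank_grip [228.7 191.8] 0.87 [0.4811 0.0289 0.1413] 0.3120135
gear_hub [280.  127.8] 0.71 [0.5467 0.0857 0.1349] 0.29888678
```

View pics/w1.png

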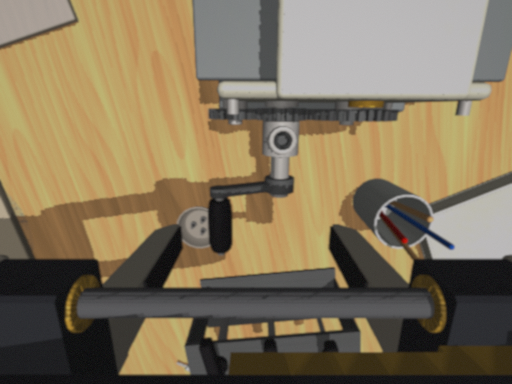

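Wrist view: boss/socket at (282,140), crank arm rows ~186, knob (220,225), press edge almost level; so yaw is close to −10.6°.

```bash
python3 - <<'E'
from h import *
np.set_printoptions(precision=4,suppress=True)
z=np.load('wrist.npz'); c=[z[k] for k in ['p','d','K','A','b']]; W=cloud(c)
def S(r0,r1,c0,c1,z0,z1):
    P=W[r0:r1,c0:c1].reshape(-1,3); return P[(P[:,2]>z0)&(P[:,2]<z1)]
# bridge edge: lowest row with z>.195 per column
E=[]
for u in range(290,480,4):
    v=np.where(W[40:110,u,2]>.198)[0]
    if len(v): E.append(W[40+v.max(),u])
E=np.array(E); k=np.polyfit(E[:,0],E[:,1],1); r=E[:,1]-np.polyval(k,E[:,0]); m=abs(r)<.003; k=np.polyfit(E[m,0],E[m,1],1); print('edge deg',np.degrees(np.arctan(k[0])),m.sum(),len(E))
P=S(105,160,255,305,.132,.139); print('boss',len(P),P.mean(0), (P.max(0)+P.min(0))/2,P.max(0)-P.min(0))
for uv in [(282.3,140.7),(283,140)]: print('sock',at_z(c,uv,.135))
P=S(196,256,205,236,.11,.17); q=P-P.mean(0); v=np.linalg.svd(q,full_matrices=False)[2][0]; print('knob',P.mean(0),np.percentile(P,[2,98],axis=0),v,np.degrees(np.arctan2(v[1],v[0])),'ztop',np.percentile(P[:,2],95))
a=np.radians(-10.6);X=np.array([np.cos(a),np.sin(a)]);Y=np.array([-X[1],X[0]])
print('knob x range',np.percentile(P[:,:2]@X,[1,99]),'y',np.percentile(P[:,:2]@Y,[1,99]),'sock',at_z(c,(282.6,140.4),.135)[:2]@np.c_[X,Y])
g=cv2.resize(c[0][115:165,255:310],(550,500),interpolation=cv2.INTER_CUBIC); save('w1s',g)
E
```

```text
edge deg -10.340553346742016 43 48
boss 617 [0.5481 0.0771 0.1348] [0.5473 0.0822 0.1348] [0.0289 0.0475 0.0055]
sock [0.547  0.0723 0.135 ]
sock [0.5479 0.0729 0.135 ]
knob [ 0.4647 -0.0043  0.1467] [[ 0.4491 -0.0376  0.1379]
 [ 0.4783  0.0266  0.1512]] [ 0.1827  0.9823 -0.0405] 79.46190985111105 ztop 0.1506928713770132
knob x range [0.4434 0.4699] y [0.0461 0.1133] sock [0.5247 0.172 ]
```

View pics/w1s.png

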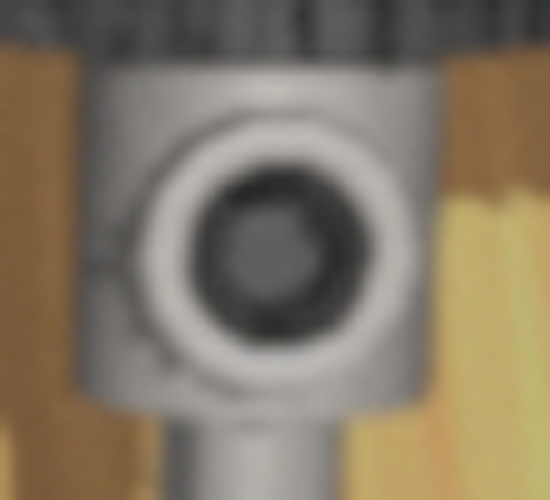

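```bash
python3 -c "
from h import *
tgt([.4633,-.0095,.20],79.6)"
```

```text
t 3.35 d [-0.0462 -0.0388  0.0602] rv [ 0.      0.0005 -0.0048] q6 0.14261220310933267
```

move_arm --deltas '[-0.046, -0.039, 0.06, 0, 0, -0.005, 0.6, -0.046, -0.039, 0.06, 0, 0, -0.005, 0.6, -0.046, -0.039, 0.1, 0, 0, -0.005, 0.6, -0.046, -0.039, 0.132, 0, 0, -0.005, 0.6, -0.046, -0.039, 0.132, 0, 0, -0.005, 0.6, -0.046, -0.039, 0.132, 0, 0, -0.005, 0, -0.046, -0.039, 0.132, 0, 0, -0.005, 0, -0.046, -0.039, 0.132, 0, 0, -0.005, 0, -0.046, -0.039, 0.132, 0, 0, -0.005, 0, -0.046, -0.039, 0.132, 0, 0, -0.005, 0]' --squeeze 15

```text
t: 4.6
tool_pos: [0.4625, -0.0078, 0.1285]
orientation: [-2.411, -2.012, 0.002]
force: [-6.9, 0.8, 5.9]
opening: 0.0219
gripper_force: 14.6
```

```bash
python3 -c "
from h import *
s=robot.read_state();print(s['force'],s['opening'],s['gripper_force'],s['wrist_torque'])
S=np.array([.5477,.0731]);a=np.radians(-10.4);X=np.array([np.cos(a),np.sin(a)]);Y=np.array([-X[1],X[0]])
print('rel',(s['tool_pos'][:2]-S)@X,(s['tool_pos'][:2]-S)@Y)
p0=s['tool_pos'];R0=Ro.from_rotvec(s['orientation']);th0=np.radians(64.5)
for f in np.linspace(0,1,9)[1:]:
  th=th0*(1-f);dx=.075*(np.sin(th0)-np.sin(th));dz=.075*(np.cos(th)-np.cos(th0))
  print(np.round(R0.inv().apply(np.r_[X*dx,dz]),4))
"
```

```text
[-6.86333711  0.76498385  5.90368176] 0.02186782248975558 14.565643519163132 [0.09494979 1.28820728 0.00653911]
rel -0.06917094397153464 -0.09492477275723456
[-0.      0.0052 -0.0092]
[-0.      0.0116 -0.0176]
[-0.      0.0191 -0.0249]
[-0.0001  0.0276 -0.0312]
[-0.0001  0.0369 -0.0362]
[-0.0001  0.0468 -0.0399]
[-0.0001  0.0571 -0.0421]
[-0.0001  0.0676 -0.0429]
```

move_arm --deltas '[0, 0.005, -0.009, 0, 0, 0, 0, 0, 0.012, -0.018, 0, 0, 0, 0, 0, 0.019, -0.025, 0, 0, 0, 0, 0, 0.028, -0.031, 0, 0, 0, 0, 0, 0.037, -0.036, 0, 0, 0, 0, 0, 0.047, -0.04, 0, 0, 0, 0, 0, 0.057, -0.042, 0, 0, 0, 0, 0, 0.068, -0.043, 0, 0, 0, 0, 0, 0.068, -0.043, 0, 0, 0, 0, 0, 0.068, -0.043, 0, 0, 0, 0]'

```text
t: 5.85
tool_pos: [0.5301, -0.0201, 0.1708]
orientation: [-2.412, -2.012, 0.001]
force: [-0.0, 0.3, 1.1]
opening: 0.0005
gripper_force: 0.0
```

```bash
cat > k.py <<'E'
from h import *
np.set_printoptions(precision=4,suppress=True)
s=robot.read_state();print(s['t'],s['tool_pos'],s['force'],s['opening'],s['gripper_force'],s['wrist_torque'])
S=np.array([.5477,.0731]);a=np.radians(-10.4);X=np.array([np.cos(a),np.sin(a)]);Y=np.array([-X[1],X[0]])
print('rel',(s['tool_pos'][:2]-S)@X,(s['tool_pos'][:2]-S)@Y)
for n in ['top','scene']:
    c=cam(n);W=cloud(c);P=W[c[1]>0];d=P[:,:2]-S;x=d@X;y=d@Y
    m=(abs(x)<.1)&(y<-.045)&(y>-.13)&(P[:,2]>.05)&(P[:,2]<.215)
    q=np.c_[x,y,P[:,2]][m];
    # arm pts: y around -0.056
    A=q[(q[:,1]>-.068)&(q[:,1]<-.045)&(q[:,2]>.12)]; print(n,'arm',len(A),A.mean(0) if len(A) else '', 'x by z', [(z0,np.round(A[(A[:,2]>z0)&(A[:,2]<z0+.02),0].mean(),4)) for z0 in (.12,.14,.16,.18) if ((A[:,2]>z0)&(A[:,2]<z0+.02)).any()])
    save('crank_'+n,c[0])
E
python3 k.py
```

```text
5.85 [ 0.5301 -0.0201  0.1708] [-0.008   0.3396  1.1008] 0.0004846125030167096 0.0 [-0.0389 -0.1133 -0.0177]
rel -0.000513399658955317 -0.09487052133895432
top arm 2 [-0.0632 -0.0677  0.1383] x by z [(0.12, np.float64(-0.0632))]
scene arm 124 [-0.0214 -0.0582  0.1249] x by z [(0.12, np.float64(-0.0214))]
```

move_arm --deltas '[0, 0, -0.05, 0, 0, 0, 0.6, 0.045, -0.025, -0.09, 0, 0, 0, 0.6, 0.045, -0.025, -0.09, 0, 0, 0, 0.6, 0.045, -0.025, -0.09, 0, 0, 0, 0.6]'

```text
t: 6.45
tool_pos: [0.5136, 0.0286, 0.2607]
orientation: [2.411, 2.014, -0.0]
force: [0.5, -0.1, -0.9]
opening: 0.0361
gripper_force: 0.0
```

```bash
python3 w.py w2 crank_grip; cat > kn.py <<'E'
from h import *
np.set_printoptions(precision=4,suppress=True)
z=np.load('wrist.npz'); c=[z[k] for k in ['p','d','K','A','b']]; W=cloud(c);P=W[c[1]>0]
S=np.array([.5477,.0731]);a=np.radians(-10.4);X=np.array([np.cos(a),np.sin(a)]);Y=np.array([-X[1],X[0]])
d=P[:,:2]-S;q=np.c_[d@X,d@Y,P[:,2]]
for nm,y0,y1 in [('knob',-.125,-.072),('arm',-.062,-.05)]:
    A=q[(abs(q[:,0])<.12)&(q[:,1]>y0)&(q[:,1]<y1)&(q[:,2]>.10)&(q[:,2]<.2)]
    print(nm,len(A)); 
    if len(A): print(A.mean(0),np.percentile(A,[2,50,98],axis=0))
E
python3 kn.py
```

```text
6.5 [0.5133 0.0282 0.2598] [0.528  0.1065 0.441 ] [-0.0513 -0.2804 -0.9585]
knob 566
[-0.068  -0.0857  0.145 ] [[-0.0823 -0.1077  0.1359]
 [-0.0678 -0.085   0.1462]
 [-0.0563 -0.0726  0.1494]]
arm 965
[-0.0349 -0.0548  0.1301] [[-0.0775 -0.061   0.1134]
 [-0.0368 -0.0541  0.1288]
 [ 0.0137 -0.0507  0.1458]]
```

View pics/w2.png

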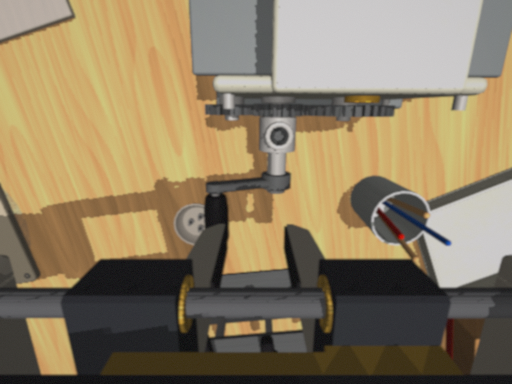

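Crank unmoved: knob still at (217,215), arm at rows ~185; the grip slipped off the top. I'll grip deeper and firmer.

```bash
python3 -c "
from h import *
S=np.array([.5477,.0731]);a=np.radians(-10.4);X=np.array([np.cos(a),np.sin(a)]);Y=np.array([-X[1],X[0]])
p=S-.068*X-.095*Y;print(p)
tgt([*p,.20],79.6)"
```

```text
[ 0.46366782 -0.00806399]
t 6.55 d [-0.0443 -0.0421  0.0595] rv [-0.0024  0.0007  0.0012] q6 0.13526213538785067
```

move_arm --deltas '[-0.044, -0.042, 0.04, 0, 0, 0, 0.6, -0.044, -0.042, 0.06, 0, 0, 0, 0.6, -0.044, -0.042, 0.1, 0, 0, 0, 0.6, -0.044, -0.042, 0.144, 0, 0, 0, 0.6, -0.044, -0.042, 0.144, 0, 0, 0, 0.6, -0.044, -0.042, 0.144, 0, 0, 0, 0, -0.044, -0.042, 0.144, 0, 0, 0, 0, -0.044, -0.042, 0.144, 0, 0, 0, 0, -0.044, -0.042, 0.144, 0, 0, 0, 0, -0.044, -0.042, 0.144, 0, 0, 0, 0]' --squeeze 30

```text
t: 7.8
tool_pos: [0.4621, -0.0068, 0.117]
orientation: [-2.409, -2.011, 0.006]
force: [-11.8, 1.8, 4.7]
opening: 0.0263
gripper_force: 30.0
```

move_arm --deltas '[0, 0.005, -0.009, 0, 0, 0, 0, 0, 0.011, -0.018, 0, 0, 0, 0, 0, 0.019, -0.025, 0, 0, 0, 0, 0, 0.027, -0.031, 0, 0, 0, 0, 0, 0.037, -0.036, 0, 0, 0, 0, 0, 0.047, -0.04, 0, 0, 0, 0, 0, 0.057, -0.0425, 0, 0, 0, 0, 0, 0.0675, -0.0435, 0, 0, 0, 0, 0, 0.0675, -0.0435, 0, 0, 0, 0, 0, 0.0675, -0.0435, 0, 0, 0, 0]'

```text
t: 9.05
tool_pos: [0.5324, -0.0199, 0.1624]
orientation: [2.41, 2.01, 0.003]
force: [2.2, -3.6, 5.1]
opening: 0.0261
gripper_force: 30.0
```

```bash
python3 k.py
```

```text
9.05 [ 0.5324 -0.0199  0.1624] [ 2.2375 -3.5859  5.1146] 0.026131269873502234 29.99765932559967 [-0.7071 -0.4251 -0.0392]
rel 0.00177501126270363 -0.09423584107028748
top arm 0  x by z []
scene arm 167 [ 0.0065 -0.0594  0.1515] x by z [(0.12, np.float64(0.0038)), (0.14, np.float64(0.0057)), (0.16, np.float64(0.0096)), (0.18, np.float64(0.0101))]
```

```bash
python3 -c "
from h import *
S=np.array([.5477,.0731]);a=np.radians(-10.4);X=np.array([np.cos(a),np.sin(a)]);Y=np.array([-X[1],X[0]])
p=S-.000*X-.025*Y;print(p)
tgt([*p,.182],79.6)"
```

```text
[0.54318702 0.04851071]
t 9.15 d [ 0.0692 -0.0016 -0.0196] rv [0.0042 0.0006 0.0013] q6 0.047249029994849326
```

move_arm --deltas '[0, 0, 0, 0, 0, 0, 0.5, 0, 0, 0, 0, 0, 0, 0.5, 0, 0, 0, 0, 0, 0, 0.5, 0, 0, -0.04, 0, 0, 0, 0.5, 0, 0, -0.08, 0, 0, 0, 0.5, 0.035, -0.002, -0.08, 0, 0, 0, 0.3, 0.069, -0.002, -0.08, 0, 0, 0, 0.3, 0.069, -0.002, -0.05, 0, 0, 0, 0.3, 0.069, -0.002, -0.02, 0, 0, 0, 0.3, 0.069, -0.002, -0.02, 0, 0, 0, 0.3]'

```text
t: 10.4
tool_pos: [0.5391, 0.0492, 0.1776]
orientation: [-2.409, -2.011, 0.007]
force: [-0.1, 0.2, 0.3]
opening: 0.0276
gripper_force: 0.0
```

```bash
python3 w.py w3 socket setscrew crank_grip; python3 - <<'E'
from h import *
c=cam('wrist');W=cloud(c);np.savez('wrist2.npz',p=c[0],d=c[1],K=c[2],A=c[3],b=c[4])
p=c[0]; im=np.hstack([cv2.resize(p,(400,300)),np.zeros((300,10,3),np.uint8)])
m=c[2]; 
uv=c[2]@(c[3].T@(np.array([.5477,.0731,.135])-c[4])); uv=uv[:2]/uv[2]; print(uv)
u,v=map(int,uv); g=cv2.resize(p[v-17:v+17,u-17:u+17],(390,390),interpolation=cv2.INTER_CUBIC)
o=np.zeros((400,800,3),np.uint8);o[:300,:400]=im[:,:400];o[:390,405:795]=g;save('w3c',o)
E
```

```text
10.45 [0.5404 0.0491 0.1797] [0.5546 0.1271 0.3578] [-0.0572 -0.2798 -0.9584]
socket [262.  179.7] 0.83 [0.5482 0.0684 0.1265] 0.23843208
setscrew [261. 176.] 0.6 [0.5479 0.0718 0.126 ] 0.23797852
crank_grip [264.3 259.1] 0.83 [0.5407 0.022  0.1731] 0.20719314
[256.04404178 176.01081142]
```

View pics/w3c.png

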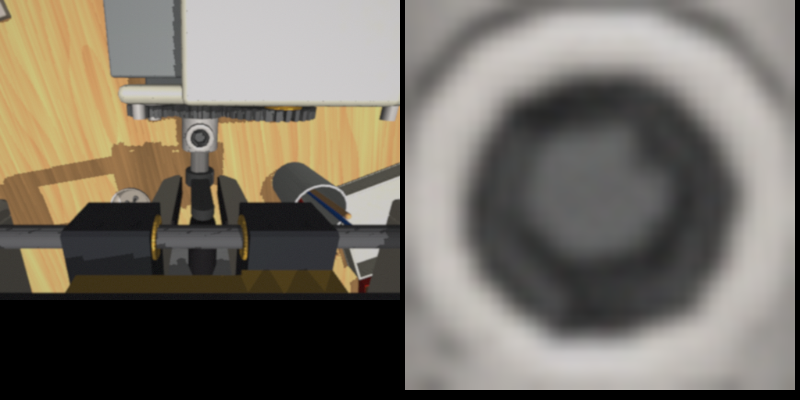

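```bash
python3 - <<'E'
from h import *
np.set_printoptions(precision=4,suppress=True)
c=cam('wrist'); acc=c[0].astype(float); n=8
for i in range(n-1): acc+=robot.read_camera('wrist')[0]
g=(acc/n).mean(2); np.savez('avg.npz',g=g,K=c[2],A=c[3],b=c[4])
# rectify to plane z=.126 (socket floor) and z=.135, press axes; 0.1mm/px, 24mm
S=np.array([.5477,.0731]);a=np.radians(-10.4);X=np.array([np.cos(a),np.sin(a)]);Y=np.array([-X[1],X[0]])
out=[]
for z in (.135,.126):
    N=380; k=(np.arange(N)-N/2)*6e-5
    xx,yy=np.meshgrid(k,-k); P=np.stack([S[0]+xx*X[0]+yy*Y[0],S[1]+xx*X[1]+yy*Y[1],np.full_like(xx,z)],-1)
    q=((P-c[4])@c[3])@c[2].T; mp=(q[...,:2]/q[...,2:]).astype(np.float32)
    o=cv2.remap(g.astype(np.float32),mp[...,0],mp[...,1],cv2.INTER_LANCZOS4)
    o=np.clip((o-20)*255/(130-20),0,255) ; out.append(o); 
save('rect',cv2.cvtColor(np.hstack([out[0],np.zeros((380,20)),out[1]]).astype(np.uint8),cv2.COLOR_GRAY2RGB))
q=(W:=cloud(cam('wrist'))).reshape(-1,3); d=q[:,:2]-S; q=np.c_[d@X,d@Y,q[:,2]]
for nm,y0,y1,z0,z1 in [('knob',-.11,-.07,.187,.2),('armtop',-.063,-.049,.15,.2),('shaft',-.045,-.024,.110,.12),('boss',-.012,.012,.133,.138)]:
    A=q[(abs(q[:,0])<.05)&(q[:,1]>y0)&(q[:,1]<y1)&(q[:,2]>z0)&(q[:,2]<z1)]
    if len(A): print(nm,len(A),A.mean(0),np.percentile(A[:,0],[2,98]),A[:,2].max())
E
```

```text
knob 820 [ 0.0019 -0.099   0.1926] [-0.0097  0.0135] 0.19572824303074965
armtop 1107 [ 0.0019 -0.0533  0.1773] [-0.0081  0.0121] 0.1925370382225961
shaft 476 [-0.0005 -0.0344  0.1145] [-0.0101  0.0092] 0.11760707027365672
boss 757 [-0.0002  0.0002  0.1352] [-0.0133  0.0133] 0.1374675248902271
```

View pics/rect.png

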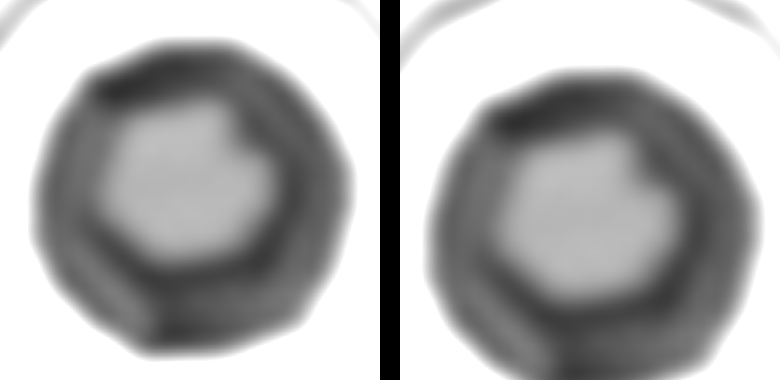

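Crank upright (within ~2°). The rectified socket picture shows the hexagon floor with corners near (115,110),(225,95),(275,180),(240,250),(155,265),(95,190), i.e. edges at +10° in the press frame (≈0° in world), so the key's hanging orientation nearly fits.

```bash
python3 -c "
from h import *
tgt([.489,-.215,.30],87.7)"
```

```text
t 11.1 d [-0.2691 -0.0043 -0.1193] rv [ 0.      0.     -0.1399] q6 0.17587448177191553
```

move_arm --deltas '[0, 0, -0.06, 0, 0, 0, 0.3, 0, 0, -0.12, 0, 0, 0, 0.5, -0.269, -0.004, -0.119, 0, 0, -0.14, 0.5, -0.269, -0.004, -0.119, 0, 0, -0.14, 0.5, -0.269, -0.004, -0.119, 0, 0, -0.14, 0.5, -0.269, -0.004, -0.119, 0, 0, -0.14, 0.5, -0.269, -0.004, -0.119, 0, 0, -0.14, 0.5, -0.269, -0.004, -0.119, 0, 0, -0.14, 0.5, -0.269, -0.004, -0.119, 0, 0, -0.14, 0.5]'

```text
t: 12.22
tool_pos: [0.4898, -0.2136, 0.2997]
orientation: [-2.264, -2.178, -0.001]
force: [-0.1, -0.1, 0.9]
opening: 0.0466
gripper_force: 0.0
```

```bash
python3 - <<'E'
from h import *
np.set_printoptions(precision=4,suppress=True)
c=cam('wrist');np.savez('wrist3.npz',p=c[0],d=c[1],K=c[2],A=c[3],b=c[4]);W=cloud(c);P=W[c[1]>0]; print(robot.recognise('wrist','key_middle')[:2])
for nm,x in [('L',.414),('M',.488),('S',.563)]:
    A=P[(abs(P[:,0]-x)<.028)&(abs(P[:,1]+.215)<.075)&(P[:,2]>.158)&(P[:,2]<.17)]
    (cx,cy),wh,a=cv2.minAreaRect((A[:,:2]*1000).astype(np.float32)); q=A[:,:2]-A[:,:2].mean(0);v=np.linalg.svd(q,full_matrices=False)[2][0]
    print(nm,len(A),cx,cy,wh,a,A.mean(0),np.degrees(np.arctan2(v[1],v[0]))%180)
A=P[(abs(P[:,0]-.488)<.15)&(abs(P[:,1]+.215)<.06)&(abs(P[:,2]-.13)<.004)]
print('plate',len(A),cv2.minAreaRect((A[:,:2]*1000).astype(np.float32)))
tgt([.488,-.2155,.147],87.7)
E
```

```text
[{'uv': [253.1, 172.9], 'confidence': 0.9}]
L 1472 416.358642578125 -207.86300659179688 (16.56616973876953, 118.90250396728516) 1.46466863155365 [ 0.4174 -0.2043  0.164 ] 91.37146171065386
M 1183 490.429443359375 -214.56654357910156 (98.472900390625, 15.553740501403809) 87.41063690185547 [ 0.4903 -0.2122  0.1641] 87.55041696295379
S 983 565.82275390625 -219.9930877685547 (16.40101432800293, 81.03878021240234) 0.6139651536941528 [ 0.5651 -0.2182  0.1639] 90.80883659742867
plate 6989 ((490.8237609863281, -214.49986267089844), (64.53694152832031, 235.40638732910156), 85.46239471435547)
t 12.325 d [-0.0022 -0.0019  0.1528] rv [ 0.0003 -0.0003  0.0023] q6 -0.46916359338313685
```

move_arm --deltas '[-0.001, 0.0005, 0.06, 0, 0, 0.002, 0.5, -0.001, 0.0005, 0.12, 0, 0, 0.002, 0.5, -0.001, 0.0005, 0.142, 0, 0, 0.002, 0.5, -0.001, 0.0005, 0.142, 0, 0, 0.002, 0.5, -0.001, 0.0005, 0.142, 0, 0, 0.002, 0, -0.001, 0.0005, 0.142, 0, 0, 0.002, 0, -0.001, 0.0005, 0.142, 0, 0, 0.002, 0, -0.001, 0.0005, 0.142, 0, 0, 0.002, 0, -0.001, 0.0005, 0.142, 0, 0, 0.002, 0]' --squeeze 15

```text
t: 13.45
tool_pos: [0.4898, -0.2161, 0.1578]
orientation: [2.268, 2.174, 0.0]
force: [0.5, 0.6, 0.2]
opening: 0.0022
gripper_force: 0.0
```

```bash
python3 - <<'E'
from h import *
print(robot.tips_ahead, robot.read_state()['opening'])
c=cam('scene');p=c[0];save('sg',cv2.resize(p[100:280,130:330],(800,720))[:600]);
E
```

```text
0.011 0.0021972397900092643
```

View pics/sg.png

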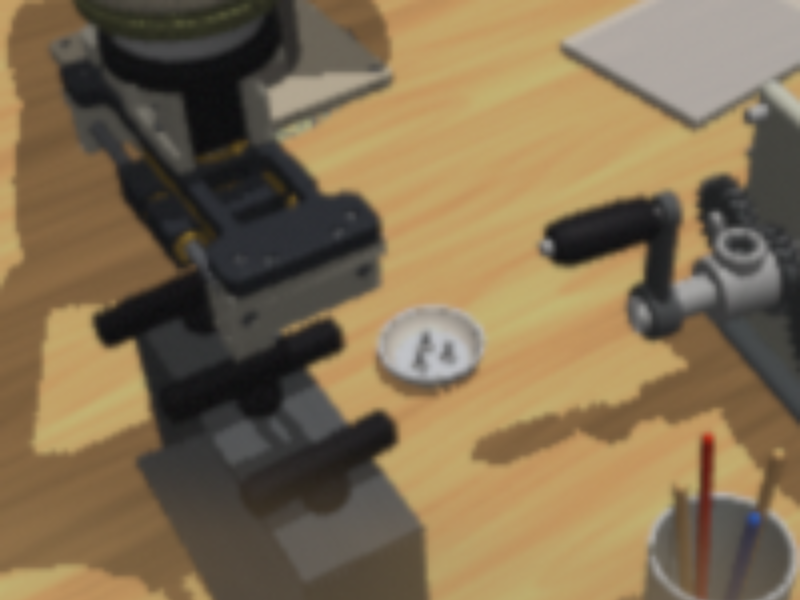

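Scene crop: crank stands upright; the closed fingers end above/behind the middle bar at (255,345), not around it. I'll check from the depth where the fingertips really are.

```bash
python3 - <<'E'
from h import *
np.set_printoptions(precision=4,suppress=True)
T=np.array(robot.camera_model('wrist')['tool_from_camera'])
for f in ['wrist','wrist3']:
    z=np.load(f+'.npz');d=z['d'];v,u=np.mgrid[:384,:512]
    P=np.stack([u,v,np.ones_like(u)],-1)@np.linalg.inv(z['K']).T*d[...,None]; P=P@T[:3,:3].T+T[:3,3]
    Q=P[d>0]; m=(abs(Q[:,1])<.06)&(abs(Q[:,0])<.03)&(Q[:,2]>-.12)&(Q[:,2]<.02)
    A=Q[m]; print(f,len(A))
    for z0 in np.arange(-.09,.02,.01):
        B=A[(A[:,2]>=z0)&(A[:,2]<z0+.01)]
        L=B[B[:,1]<0];R=B[B[:,1]>0]
        print(round(z0,2),len(L),len(R),L[:,1].max() if len(L) else '',R[:,1].min() if len(R) else '', B[:,0].min() if len(B) else '',B[:,0].max() if len(B) else '')
c=cam('wrist')
E
```

```text
wrist 9983
-0.09 72 69 -0.015017634384882055 0.015552190846694408 -0.010183593278901518 0.009808324675784186
-0.08 239 233 -0.013538099430338917 0.014123924807844159 -0.00931379554605763 0.009968621719718948
-0.07 283 283 -0.013552071356663675 0.014111598320240623 -0.0031332852846636394 0.010234892968655693
-0.06 357 364 -0.013554411435246019 0.014088514295137522 -0.007462560286457615 0.009943580004655436
-0.05 311 312 -0.013549094256654053 0.014111868897057041 -0.00793187471668641 0.009827397413101804
-0.04 261 252 -0.013538462807444392 0.014145790361142658 -0.007729392082766823 0.009746259952533073
-0.03 198 200 -0.013568203834817142 0.01411984896668602 -0.007807625395004 0.009765858304538341
-0.02 90 218 -3.458908703373001e-05 0.000631400387675762 -0.02998156732003722 0.009565428986917243
-0.01 62 189 -3.808288384689063e-05 0.0006370655459398669 -0.029985103806982508 -0.025696472878240534
-0.0 44 149 -4.997886107712551e-05 0.0006587922111013702 -0.02993960396800366 -0.025723851084187288
0.01 48 136 -6.285427421917671e-05 0.0006789633926975535 -0.02968667815608142 -0.02576357582576415
wrist3 10950
-0.09 115 119 -0.024138710141120085 0.024674239493055177 -0.010645590408308564 0.010219459592754526
-0.08 361 361 -0.022688464138467708 0.023370350716827817 -0.009269717962170021 0.010038823624377927
-0.07 435 433 -0.02272368128409069 0.023300579152697665 -0.004512843036967501 0.009941146936537623
-0.06 434 435 -0.02264934318448541 0.023149350590421947 -0.007948609544064067 0.009895887259781244
-0.05 343 359 -0.02275548661448048 0.02329687302746706 -0.008104650481497458 0.009888698530189602
-0.04 287 279 -0.022718927645084906 0.02337226712842842 -0.007915183703129686 0.009860441310772738
-0.03 226 228 -0.022707589594865706 0.023306888242793335 -0.00773405361067922 0.009664795711114463
-0.02 83 84 -0.02282026098159659 0.023366274145001815 -0.007756668744676634 0.009601332266611612
-0.01 0 0    
-0.0 0 0    
0.01 0 0
```

Fingertips really end ~16 mm behind the TCP (27 mm short of the stated figure), which explains both misses. I'll correct for it.

move_arm --deltas '[0, 0, 0, 0, 0, 0, 0.5, 0, 0, 0, 0, 0, 0, 0.5, 0, 0, 0, 0, 0, 0, 0.5, 0.001, 0, 0.026, 0, 0, 0, 0.5, 0.001, 0, 0.026, 0, 0, 0, 0.5, 0.001, 0, 0.026, 0, 0, 0, 0, 0.001, 0, 0.026, 0, 0, 0, 0, 0.001, 0, 0.026, 0, 0, 0, 0, 0.001, 0, 0.026, 0, 0, 0, 0]' --squeeze 25

```text
t: 14.68
tool_pos: [0.4901, -0.2152, 0.1322]
orientation: [2.267, 2.174, 0.0]
force: [-1.2, 0.3, 1.9]
opening: 0.0157
gripper_force: 25.0
```

```bash
python3 -c "
from h import *
s=robot.read_state();print(s['t'],s['tool_pos'],s['force'],s['opening'],s['gripper_force'],s['wrist_torque'])"
```

```text
14.675 [ 0.4901302  -0.21516554  0.13223444] [-1.20762818  0.30766546  1.8554091 ] 0.0157484304786268 25.000047634821385 [0.01081608 0.0010636  0.04567265]
```

move_arm --deltas '[0, 0, 0, 0, 0, 0, 0, 0, 0, -0.02, 0, 0, 0, 0, 0, 0, -0.06, 0, 0, 0, 0, 0, 0, -0.11, 0, 0, 0, 0, 0, 0, -0.16, 0, 0, 0, 0, 0, 0, -0.2, 0, 0, 0, 0, 0, 0, -0.2, 0, 0, 0, 0]' --squeeze 50

```text
t: 15.55
tool_pos: [0.4912, -0.2157, 0.337]
orientation: [2.262, 2.169, 0.004]
force: [-0.3, -0.8, -2.0]
opening: 0.0157
gripper_force: 50.0
```

```bash
python3 - <<'E'
from h import *
s=robot.read_state();print(s['t'],s['tool_pos'],s['force'],s['opening'],s['gripper_force'],s['wrist_torque'])
c=cam('wrist');save('wk',c[0]); np.savez('wrist4.npz',p=c[0],d=c[1],K=c[2],A=c[3],b=c[4])
R=Ro.from_rotvec(s['orientation']).as_matrix();print('yaw',np.degrees(np.arctan2(R[1,0],R[0,0])))
tgt([.5478,.0727,.332],89.6)
E
```

```text
15.55 [ 0.49123163 -0.21574306  0.33698175] [-0.29485712 -0.81524895 -1.96473755] 0.01572332217975622 49.99904417898506 [-0.06573615 -0.03289092 -0.00546689]
yaw 87.59592807416718
t 15.6 d [0.2902 0.0452 0.0016] rv [ 0.0033  0.0017 -0.035 ] q6 -0.46745029050690445
```

View pics/wk.png

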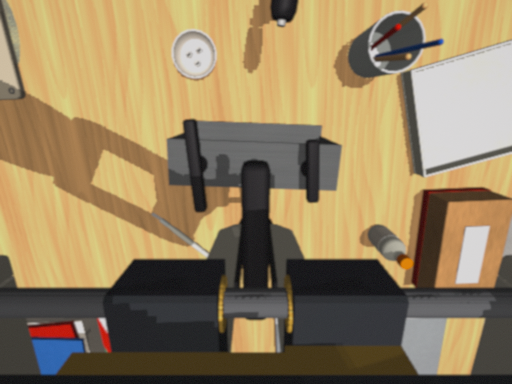

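The key is in hand (bar at (256,200)), other two keys still in the rack, dish and pot untouched.

move_arm --deltas '[0.29, 0.045, 0, 0, 0, -0.035, 0, 0.29, 0.045, 0, 0, 0, -0.035, 0, 0.29, 0.045, 0, 0, 0, -0.035, 0, 0.29, 0.045, 0, 0, 0, -0.035, 0, 0.29, 0.045, 0, 0, 0, -0.035, 0, 0.29, 0.045, 0, 0, 0, -0.035, 0, 0.29, 0.045, 0.03, 0, 0, -0.035, 0, 0.29, 0.045, 0.058, 0, 0, -0.035, 0, 0.29, 0.045, 0.068, 0, 0, -0.035, 0, 0.29, 0.045, 0.068, 0, 0, -0.035, 0]'

```text
t: 16.85
tool_pos: [0.5462, 0.0721, 0.2626]
orientation: [-2.229, -2.212, 0.003]
force: [0.3, 0.7, -1.7]
opening: 0.0155
gripper_force: 50.0
```

```bash
cat > al.py <<'E'
from h import *
np.set_printoptions(precision=4,suppress=True)
s=robot.read_state();R=Ro.from_rotvec(s['orientation']).as_matrix()
print(s['t'],s['tool_pos'],s['force'],s['wrist_torque'],'yaw',np.degrees(np.arctan2(R[1,0],R[0,0])),'toolz',R[:,2],s['opening'])
for n in ['scene','top']:
    c=cam(n);W=cloud(c);P=W[c[1]>0]
    n0=c[3][:,2]; 
    A=P[(np.hypot(P[:,0]-.548,P[:,1]-.073)<.03)&(P[:,2]>.15)&(P[:,2]<.24)]
    if len(A)>20:
        for z0 in (.155,.17,.19,.21):
            B=A[abs(A[:,2]-z0)<.008]
            if len(B): print(n,'shank',z0,len(B),B.mean(0),(B.max(0)+B.min(0))/2)
    A=P[(np.hypot(P[:,0]-.548,P[:,1]-.073)<.022)&(abs(P[:,2]-.135)<.003)]
    if len(A)>9: (e,r)=cv2.minEnclosingCircle((A[:,:2]*1000).astype(np.float32)); print(n,'boss',len(A),A.mean(0),e,r)
    np.savez('al_'+n+'.npz',p=c[0],d=c[1],K=c[2],A=c[3],b=c[4])
    for l in ['key_middle','socket','setscrew']: print(l,[(np.round(r['uv'],1),r['confidence']) for r in robot.recognise(n,l)[:1]])
c=np.load('al_scene.npz'); q=c['K']@(c['A'].T@(np.array([.5477,.0727,.135])-c['b'])); print('proj boss',q[:2]/q[2])
u,v=map(int,q[:2]/q[2]); save('al',cv2.resize(c['p'][v-60:v+25,u-55:u+55],(770,595),interpolation=cv2.INTER_CUBIC)); print(u,v)
E
python3 al.py
```

```text
16.85 [0.5462 0.0721 0.2626] [ 0.2958  0.7072 -1.6849] [-0.0843 -0.1075  0.0039] yaw 89.55068328837152 toolz [-0.0024 -0.0003 -1.    ] 0.015547095541417817
scene shank 0.155 19 [0.5479 0.0699 0.157 ] [0.5473 0.0708 0.1566]
scene shank 0.17 29 [0.5479 0.0694 0.17  ] [0.5469 0.0706 0.17  ]
scene shank 0.19 31 [0.5483 0.0692 0.1893] [0.5468 0.0716 0.19  ]
scene shank 0.21 31 [0.5484 0.0691 0.2107] [0.5474 0.0707 0.2102]
scene boss 72 [0.5481 0.0719 0.1342] (550.9630737304688, 74.42375946044922) 18.251201629638672
key_middle [(array([318., 109.]), 0.95)]
socket []
setscrew []
top boss 51 [0.5415 0.063  0.1342] (540.9203491210938, 63.95198059082031) 10.26355266571045
key_middle [(array([184.4, 186.7]), 0.7)]
socket []
setscrew []
proj boss [315.3662 160.2112]
315 160
```

```bash
python3 - <<'E'
from h import *
np.set_printoptions(precision=4,suppress=True)
c0=np.load('scene.npz');c1=np.load('al_scene.npz')
r=c0['A'][:2,0];r/=np.linalg.norm(r);h=c0['A'][:2,2];h/=np.linalg.norm(h);print('r',r,'h',h)
L=lambda c:cloud([c[k] for k in ['p','d','K','A','b']])[c['d']>0]
P=L(c0);O=np.array([.5477,.0727])
B=P[(np.hypot(P[:,0]-.548,P[:,1]-.073)<.02)&(abs(P[:,2]-.135)<.004)]
q=(B[:,:2]-O);print('boss r',np.percentile(q@r,[0,3,97,100]),'h',np.percentile(q@h,[0,3,97,100]),len(B))
# least-squares: edge circle in picture
A=L(c1)
for z0 in (.158,.17,.19,.21):
    S=A[(np.hypot(A[:,0]-.548,A[:,1]-.073)<.02)&(abs(A[:,2]-z0)<.008)];q=S[:,:2]-O
    print('shank',z0,'r',(q@r).mean(),(q@r).min(),(q@r).max(),'h',(q@h).mean(),(q@h).min())
# grey profile of shank rows
g=c1['p'].astype(float).mean(2)
for v in (125,135,145): print(v,np.round(g[v,300:332]).astype(int))
g0=c0['p'].astype(float).mean(2)
for v in (154,158,160,162,164): print(v,np.round(g0[v,295:336]).astype(int))
E
```

```text
r [0.5922 0.8058] h [-0.8077  0.5895]
boss r [-0.0152 -0.0143  0.0142  0.019 ] h [-0.0136 -0.0131  0.0125  0.0155] 78
shank 0.158 r -0.0024177380831221585 -0.007649401584220548 0.003446225772235902 h -0.002100971706945119 -0.004842515213696598
shank 0.17 r -0.0025501470604013905 -0.00720741997639335 0.0030183408558882518 h -0.0020674344556343227 -0.004842515213696598
shank 0.19 r -0.002457687211982231 -0.007084381662572471 0.00401398435284833 h -0.0025840603344563255 -0.0050500243140639825
shank 0.21 r -0.002491633184609798 -0.00717367136049798 0.0034852567916891695 h -0.0026552252603553633 -0.005738634084009276
125 [166 166 166 167 166 166 167 167 167 166 164 156 137 121 106 106 107  78
  63  64  62  62  77 111 137 158 172 181 182 172 157 153]
135 [155 154 153 151 151 152 153 154 154 154 154 154 153 153 151 134  77  64
  63  62  61  62  65  65  65  66  66  65  65  66  65  66]
145 [154 154 154 153 141 108  85  63  57  47  44  48  56  68  63  62  63  62
  62  63  64  65  64  64  64  65  65  65  65  65  65  64]
154 [146 147 146 146 147 147 144 141 127  86  46  44  72 115 135  86  50  33
  37  47  59  60  58  52  54  61  61  61  62  62  62  62  63  62  63  64
  63  63  63  61  62]
158 [139 138 136 136 136 137 140 142 143 133  98  63  46  59  85 120 127 111
 112 113 108  97 113 123 101  77  53  58  53  43  49  59  61  61  63  62
  63  64  63  63  63]
160 [139 139 142 144 145 146 146 145 145 145 140 114  55  72 120 136  85  65
  49  44  43  44  56  79 112 130  92  66  53  60  63  56  55  74  79  65
  63  63  63  62  63]
162 [146 147 147 146 146 146 147 148 148 148 146 136 108  78 100 131 124  86
  63  70  65  52  58  86 124 142 115  83  58  67  68  65  68  61  65  71
  68  64  64  64  63]
164 [147 147 146 148 149 149 147 145 136 118 115 127 126  90  64  74  97 112
 119 130 127 126 125 130 115 107 126 149 122  60  50  59  52  51  65  84
  79  65  65  64  62]
```

View pics/al.png

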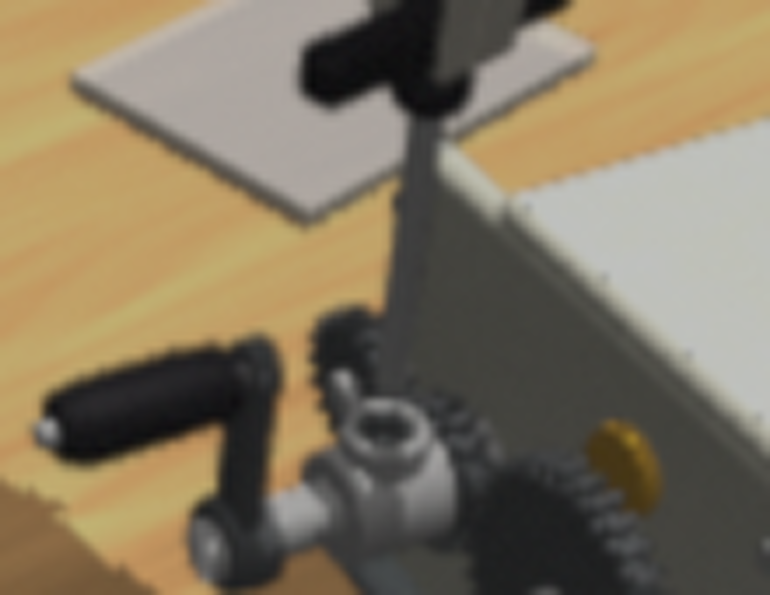

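The key hangs straight over the boss (boss at ≈(385,430), shank foot at ≈(395,395) in the crop), with about 2 mm of correction left.

```bash
python3 -c "
from h import *
print(robot.read_state()['tool_pos']);tgt([.548,.0727,.2475],89.6)"
```

```text
[0.54730082 0.07287748 0.26439866]
t 17.25 d [-0.0002  0.0007  0.0169] rv [ 0.0012 -0.      0.    ] q6 0.046494748761395435
```

move_arm --deltas '[0, 0.0007, 0.008, 0, 0, 0, 0, 0, 0.0007, 0.012, 0, 0, 0, 0, 0, 0.0007, 0.012, 0, 0, 0, 0, 0, 0.0007, 0.012, 0, 0, 0, 0]'

```text
t: 17.75
tool_pos: [0.5476, 0.0729, 0.2516]
orientation: [-2.229, -2.214, 0.0]
force: [0.7, 0.5, -2.1]
opening: 0.016
gripper_force: 50.0
```

```bash
cat > sh.py <<'E'
from h import *
np.set_printoptions(precision=4,suppress=True)
c=cam('scene');s=robot.read_state();print(s['t'],s['tool_pos'],s['force'],s['wrist_torque'])
r=c[3][:2,0]/np.linalg.norm(c[3][:2,0]);h=c[3][:2,2]/np.linalg.norm(c[3][:2,2]);A=cloud(c)[c[1]>0];O=np.array([.5477,.0727])
for z0 in (.158,.18,.2):
    S=A[(np.hypot(A[:,0]-.548,A[:,1]-.073)<.02)&(abs(A[:,2]-z0)<.01)];q=S[:,:2]-O
    print(z0,'r',(q@r).mean(),(q@r).min(),(q@r).max(),'h',(q@h).mean(),(q@h).min())
E
python3 sh.py
```

```text
17.8 [0.5477 0.0729 0.2518] [ 0.2553 -0.214  -2.172 ] [-0.0387 -0.0822 -0.0183]
0.158 r -0.0007224756124228152 -0.005970352908634747 0.005298527515222119 h -0.0030318378800642 -0.006733400866068211
0.18 r -0.0008292328911379933 -0.005954378209039784 0.005519635236807253 h -0.0028339741484884836 -0.00563944972986915
0.2 r -0.0008400421469675236 -0.005565795383247753 0.005356013414230579 h -0.0028940994533883267 -0.005751734111834989
```

move_arm --deltas '[0, 0.0006, 0.003, 0, 0, 0, 0, 0, 0.0006, 0.005, 0, 0, 0, 0, 0, 0.0006, 0.007, 0, 0, 0, 0, 0, 0.0006, 0.007, 0, 0, 0, 0]'

```text
t: 18.3
tool_pos: [0.548, 0.0728, 0.2443]
orientation: [-2.229, -2.213, 0.001]
force: [-0.9, 0.7, -2.7]
opening: 0.0159
gripper_force: 50.0
```

```bash
python3 sh.py
```

```text
18.35 [0.5481 0.0728 0.2445] [-1.0415 -0.4183 -2.1936] [-0.1333  0.0614 -0.0317]
0.158 r -0.0007442441602329166 -0.005932209967125575 0.005668989862194853 h -0.0032079641690917343 -0.006692284020424558
0.18 r -0.0011447087419722637 -0.005794556336417282 0.0054027416335017875 h -0.0034376699142427943 -0.006897132190448356
0.2 r -0.0007216621163980806 -0.005497711313467179 0.005964692712758609 h -0.0033246045706548785 -0.006679096929271155
```

move_arm --deltas '[0, 0, 0.001, 0, 0, 0, 0, 0, 0, 0.002, 0, 0, 0, 0, 0, 0, 0.003, 0, 0, 0, 0, 0, 0, 0.003, 0, 0, 0, 0]'

```text
t: 18.85
tool_pos: [0.5481, 0.0728, 0.2415]
orientation: [-2.229, -2.214, 0.001]
force: [-1.0, -0.4, -1.1]
opening: 0.0156
gripper_force: 50.0
```

move_arm --deltas '[0, 0, 0.001, 0, 0, 0, 0, 0, 0, 0.002, 0, 0, 0, 0, 0, 0, 0.002, 0, 0, 0, 0, 0, 0, 0.002, 0, 0, 0, 0]'

```text
t: 19.35
tool_pos: [0.5482, 0.0728, 0.2395]
orientation: [-2.229, -2.213, 0.0]
force: [-1.7, -1.0, -2.2]
opening: 0.0159
gripper_force: 50.0
```

```bash
python3 sh.py
```

```text
19.4 [0.5482 0.0729 0.2395] [-1.5894 -1.2201 -1.4175] [-0.2032  0.4054 -0.049 ]
0.158 r -0.001090456676356629 -0.0057296597020881366 0.005069607820481375 h -0.0031867176401841543 -0.006681975376726011
0.18 r -0.0008009880829553468 -0.005607358525967874 0.005115574616790672 h -0.003355007067670282 -0.007088320659961946
0.2 r -0.0007458366171455053 -0.005638942370477224 0.005747043575838703 h -0.0034107395328448527 -0.00716344989215083
```

move_arm --deltas '[0, -0.0006, 0, 0, 0, 0.05, 0, 0, -0.0006, 0, 0, 0, 0.15, 0, 0, -0.0006, 0, 0, 0, 0.25, 0, 0, -0.0006, 0, 0, 0, 0.35, 0, 0, -0.0006, 0, 0, 0, 0.45, 0, 0, -0.0006, 0, 0, 0, 0.5, 0]' --squeeze 60

```text
t: 20.15
tool_pos: [0.5477, 0.0729, 0.2395]
orientation: [-2.709, -1.59, 0.0]
force: [-1.9, -1.1, -2.2]
opening: 0.0155
gripper_force: 60.0
```

```bash
cat > tq.py <<'E'
from h import *
np.set_printoptions(precision=3,suppress=True)
s=robot.read_state();R=Ro.from_rotvec(s['orientation']).as_matrix()
print(s['t'],s['tool_pos'],'F',s['force'],'M',s['wrist_torque'],'yaw',np.degrees(np.arctan2(R[1,0],R[0,0])),s['opening'],'q6',s['q'][5],'tq6',s['joint_torque'][5])
E
python3 tq.py
```

```text
20.15 [0.548 0.073 0.24 ] F [-1.878 -1.135 -2.206] M [-0.224  0.382  0.138] yaw 60.824691781130674 0.015494236275763903 q6 0.5487178370899772 tq6 -0.2360900491476059
```

move_arm --deltas '[0, 0, 0, 0, 0, 0.08, 0, 0, 0, 0, 0, 0, 0.16, 0, 0, 0, 0, 0, 0, 0.16, 0]'

```text
t: 20.52
tool_pos: [0.5476, 0.0729, 0.2395]
orientation: [-2.826, -1.373, 0.0]
force: [-0.9, -1.0, -2.9]
opening: 0.0156
gripper_force: 60.0
```

```bash
python3 tq.py
```

```text
20.525 [0.548 0.073 0.24 ] F [-0.876 -1.036 -2.883] M [-0.166  0.343  0.065] yaw 51.81706516134261 0.015608048943127714 q6 0.7058932262144076 tq6 1.000918373465538
```

move_arm --deltas '[0, 0, 0, 0, 0, 0.04, 0, 0, 0, 0, 0, 0, 0.08, 0, 0, 0, 0, 0, 0, 0.08, 0]'

```text
t: 20.9
tool_pos: [0.5476, 0.0729, 0.2395]
orientation: [-2.878, -1.26, 0.0]
force: [-1.8, -0.7, -2.6]
opening: 0.0151
gripper_force: 60.0
```

```bash
python3 tq.py
```

```text
20.9 [0.548 0.073 0.24 ] F [-1.798 -0.657 -2.639] M [-0.231  0.394  0.129] yaw 47.30798660066041 0.015094967028030924 q6 0.7845803445481584 tq6 0.5591128394007683
```

move_arm --deltas '[0, 0, 0, 0, 0, 0.02, 0, 0, 0, 0, 0, 0, 0.04, 0, 0, 0, 0, 0, 0, 0.04, 0]'

```text
t: 21.28
tool_pos: [0.5476, 0.0729, 0.2395]
orientation: [-2.903, -1.2, 0.0]
force: [-2.1, -0.3, -4.3]
opening: 0.0158
gripper_force: 60.0
```

```bash
python3 tq.py
```

```text
21.275 [0.548 0.073 0.24 ] F [-2.134 -0.342 -4.264] M [-0.164  0.358  0.12 ] yaw 44.90662770947169 0.015772009878871132 q6 0.8264987786216292 tq6 0.3545522131025791
```

move_arm --deltas '[0, 0, 0, 0, 0, 0.04, 0, 0, 0, 0, 0, 0, 0.08, 0, 0, 0, 0, 0, 0, 0.08, 0]'

```text
t: 21.65
tool_pos: [0.5476, 0.0729, 0.2396]
orientation: [-2.949, -1.084, 0.0]
force: [-1.3, 0.1, -2.8]
opening: 0.016
gripper_force: 60.0
```

```bash
python3 tq.py
```

```text
21.65 [0.548 0.073 0.24 ] F [-1.328  0.124 -2.849] M [-0.246  0.413  0.127] yaw 40.35517589059298 0.016028961028599655 q6 0.9059197667972795 tq6 0.5726655386388302
```

move_arm --deltas '[0, 0, 0, 0, 0, 0.04, 0, 0, 0, 0, 0, 0, 0.08, 0, 0, 0, 0, 0, 0, 0.08, 0]'

```text
t: 22.02
tool_pos: [0.5476, 0.0729, 0.2395]
orientation: [-2.989, -0.966, 0.0]
force: [-0.5, -0.3, -3.3]
opening: 0.0155
gripper_force: 60.0
```

```bash
python3 tq.py
```

```text
22.025 [0.548 0.073 0.24 ] F [-0.475 -0.32  -3.3  ] M [-0.242  0.438  0.116] yaw 35.81056885430489 0.015480453591317065 q6 0.9852529832730778 tq6 0.5660177953541279
```

move_arm --deltas '[0, 0, 0, 0, 0, 0.04, 0, 0, 0, 0, 0, 0, 0.08, 0, 0, 0, 0, 0, 0, 0.08, 0]'

```text
t: 22.4
tool_pos: [0.5476, 0.0729, 0.2396]
orientation: [-3.025, -0.846, 0.0]
force: [-1.0, -1.0, -4.3]
opening: 0.0155
gripper_force: 60.0
```

```bash
python3 tq.py
```

```text
22.4 [0.548 0.073 0.24 ] F [-1.024 -1.005 -4.261] M [-0.232  0.328  0.101] yaw 31.243766060243544 0.015503041687249681 q6 1.0649560299429253 tq6 0.5622723698616028
```

move_arm --deltas '[0, 0, 0, 0, 0, 0.04, 0, 0, 0, 0, 0, 0, 0.08, 0, 0, 0, 0, 0, 0, 0.08, 0]'

```text
t: 22.78
tool_pos: [0.5476, 0.0729, 0.2395]
orientation: [-3.057, -0.725, 0.0]
force: [-2.3, -0.7, -3.8]
opening: 0.0152
gripper_force: 60.0
```

```bash
python3 tq.py
```

```text
22.775 [0.548 0.073 0.24 ] F [-2.337 -0.705 -3.831] M [-0.267  0.47   0.222] yaw 26.679256360332015 0.015186549728755395 q6 1.1446352654087149 tq6 0.6390915066003799
```

```bash
cat > tm.py <<'E'
from h import *
m=[]
for i in range(6): robot.read_camera('scene'); m.append(robot.read_state()['wrist_torque'][2])
print(np.round(m,3),np.mean(m))
E
python3 tm.py
```

```text
[0.188 0.213 0.208 0.203 0.266 0.197] 0.2125632111032775
```

move_arm --deltas '[0, 0, 0, 0, 0, 0.02, 0, 0, 0, 0, 0, 0, 0.035, 0, 0, 0, 0, 0, 0, 0.035, 0]'

```text
t: 23.45
tool_pos: [0.5476, 0.0729, 0.2396]
orientation: [-3.07, -0.668, 0.0]
force: [-1.2, 0.0, -4.8]
opening: 0.0156
gripper_force: 60.1
```

```bash
python3 tm.py;python3 tq.py
```

```text
[0.302 0.281 0.291 0.27  0.271 0.255] 0.27830694958438934
23.75 [0.548 0.073 0.24 ] F [-2.103  0.296 -4.271] M [-0.193  0.469  0.255] yaw 24.57181062316983 0.015448066389729589 q6 1.1813868760312534 tq6 0.2594166062772274
```

move_arm --deltas '[0, 0, 0, 0, 0, -0.05, 0, 0, 0, 0, 0, 0, -0.1, 0, 0, 0, 0, 0, 0, -0.1, 0, 0, 0, -0.006, 0, 0, -0.1, 0, 0, 0, -0.014, 0, 0, -0.1, 0, 0, 0, -0.03, 0, 0, -0.1, 0, 0, 0, -0.06, 0, 0, -0.1, 0, 0, 0, -0.09, 0, 0, -0.1, 0, 0, 0, -0.09, 0, 0, -0.1, 0]'

```text
t: 24.88
tool_pos: [0.5494, 0.073, 0.3341]
orientation: [3.031, 0.82, 0.011]
force: [0.8, 0.2, -1.3]
opening: 0.0157
gripper_force: 60.0
```

```bash
python3 tq.py; python3 - <<'E'
from h import *
tgt([.4901,-.2152,.329],87.6)
c=cam('scene');W=cloud(c)[c[1]>0];O=np.array([.5477,.0729])
A=W[(np.hypot(*(W[:,:2]-O).T)<.025)&(W[:,2]>.2)&(W[:,2]<.36)]
for z0 in (.225,.25,.28,.31): 
    B=A[abs(A[:,2]-z0)<.01]; print(z0,len(B),B.mean(0) if len(B) else '')
E
```

```text
24.875 [0.549 0.073 0.334] F [ 0.779  0.202 -1.338] M [-0.013 -0.06   0.017] yaw 30.290202065983912 0.015707592315893325 q6 1.0816382635144792 tq6 0.0012199273987789638
t 24.875 d [-0.1966  0.2189  0.0045] rv [ 0.0065 -0.0044 -1.0003] q6 1.0816382635144792
0.225 23 [0.55287571 0.07032511 0.22883939]
0.25 41 [0.5524393  0.07040774 0.2504058 ]
0.28 45 [0.55228717 0.07001732 0.28034204]
0.31 54 [0.55230475 0.07021742 0.31010459]
```

move_arm --deltas '[-0.197, 0.219, 0, 0, 0, -1.0, 0, -0.197, 0.219, 0, 0, 0, -1.0, 0, -0.197, 0.219, 0, 0, 0, -1.0, 0, -0.197, 0.219, 0, 0, 0, -1.0, 0, -0.197, 0.219, 0, 0, 0, -1.0, 0, -0.197, 0.219, 0, 0, 0, -1.0, 0, -0.197, 0.219, 0, 0, 0, -1.0, 0, -0.197, 0.219, 0, 0, 0, -1.0, 0, -0.197, 0.219, 0.03, 0, 0, -1.0, 0, -0.197, 0.219, 0.06, 0, 0, -1.0, 0, -0.197, 0.219, 0.06, 0, 0, -1.0, 0, -0.197, 0.219, 0.06, 0, 0, -1.0, 0]'

```text
t: 26.42
tool_pos: [0.4886, -0.2151, 0.2709]
orientation: [2.267, 2.174, 0.001]
force: [0.9, -0.3, -1.3]
opening: 0.0154
gripper_force: 60.0
```

```bash
python3 tq.py; python3 - <<'E'
from h import *
np.set_printoptions(precision=4,suppress=True)
tgt([.4901,-.2152,.134],87.6)
c=cam('scene');W=cloud(c)[c[1]>0];r=c[3][:2,0]/np.linalg.norm(c[3][:2,0]);h=c[3][:2,2]/np.linalg.norm(c[3][:2,2])
O=np.array([.4903,-.2148]);A=W[(np.hypot(*(W[:,:2]-O).T)<.02)]
for z0 in (.165,.18,.2,.22):
    B=A[abs(A[:,2]-z0)<.008]; q=B[:,:2]-O;print(z0,len(B),'r',(q@r).mean() if len(B) else '','h',(q@h).mean()+.0045)
E
```

```text
26.425 [ 0.489 -0.215  0.271] F [ 0.895 -0.35  -1.333] M [-0.093 -0.061  0.029] yaw 87.59844549676274 0.015404868972050003 q6 -0.46881781731696487 tq6 0.040191522566601634
t 26.425 d [-0.      0.0014  0.1369] rv [ 0.0011  0.0004 -0.    ] q6 -0.46881781731696487
0.165 26 r -0.0006032102180626422 h 0.0025683952997647393
0.18 33 r -0.0001479236823728386 h 0.002199821477115522
0.2 35 r -0.0005004490992568613 h 0.0022520800663512423
0.22 37 r -0.0005940458336339305 h 0.0020813441410756413
```

move_arm --deltas '[0, 0.0014, 0.01, 0, 0, 0, 0, 0, 0.0014, 0.03, 0, 0, 0, 0, 0, 0.0014, 0.05, 0, 0, 0, 0, 0, 0.0014, 0.075, 0, 0, 0, 0, 0, 0.0014, 0.1, 0, 0, 0, 0, 0, 0.0014, 0.12, 0, 0, 0, 0, 0, 0.0014, 0.131, 0, 0, 0, 0, 0, 0.0014, 0.135, 0, 0, 0, 0, 0, 0.0014, 0.137, 0, 0, 0, 0, 0, 0.0014, 0.137, 0, 0, 0, 0]'

```text
t: 27.72
tool_pos: [0.4899, -0.2159, 0.1334]
orientation: [2.267, 2.174, 0.001]
force: [-0.2, -0.4, -2.0]
opening: 0.0155
gripper_force: 60.0
```

```bash
python3 tq.py
```

```text
27.725 [ 0.49  -0.216  0.133] F [-0.182 -0.405 -2.009] M [-0.03  -0.087 -0.021] yaw 87.59548628479996 0.015456902367378086 q6 -0.4689418612898619 tq6 8.013512797333533e-05
```

move_arm --deltas '[0, 0, 0.0012, 0, 0, 0, 0, 0, 0, 0.0012, 0, 0, 0, 0, 0, 0, 0.0012, 0, 0, 0, 0.4, 0, 0, 0.0012, 0, 0, 0, 0.4, 0, 0, 0.0012, 0, 0, 0, 0.4, 0, 0, -0.03, 0, 0, 0, 0.4, 0, 0, -0.08, 0, 0, 0, 0.4, 0, 0, -0.13, 0, 0, 0, 0.4, 0, 0, -0.16, 0, 0, 0, 0.4, 0, 0, -0.16, 0, 0, 0, 0.4]' --squeeze 20

```text
t: 28.98
tool_pos: [0.4908, -0.2164, 0.2959]
orientation: [2.264, 2.171, 0.003]
force: [-0.1, 0.2, -0.1]
opening: 0.0372
gripper_force: 0.0
```

```bash
python3 - <<'E'
from h import *
np.set_printoptions(precision=4,suppress=True)
robot.read_camera('wrist');c=cam('wrist');W=cloud(c);P=W[c[1]>0]; print(robot.read_state()['t'],robot.read_state()['force'],robot.recognise('wrist','key_middle')[:1])
for nm,x in [('L',.414),('M',.490),('S',.563)]:
    A=P[(abs(P[:,0]-x)<.028)&(abs(P[:,1]+.215)<.075)&(P[:,2]>.15)&(P[:,2]<.2)]
    print(nm,len(A),cv2.minAreaRect((A[:,:2]*1000).astype(np.float32)),A[:,2].mean(),A[:,2].max())
for n in ['top','scene']:
    c=cam(n);W=cloud(c)[c[1]>0]
    for nm,x0,x1,y0,y1,z0,z1 in [('pot',.6,.8,-.15,0,.08,.16),('dish',.35,.45,-.1,0,.01,.03)]:
        A=W[(W[:,0]>x0)&(W[:,0]<x1)&(W[:,1]>y0)&(W[:,1]<y1)&(W[:,2]>z0)&(W[:,2]<z1)]; print(n,nm,cv2.minAreaRect((A[:,:2]*1000).astype(np.float32))[:2])
    S=np.array([.5477,.0729]);a=np.radians(-10.4);X=np.array([np.cos(a),np.sin(a)]);Y=np.array([-X[1],X[0]]);d=W[:,:2]-S;q=np.c_[d@X,d@Y,W[:,2]]
    A=q[(abs(q[:,0])<.05)&(q[:,1]>-.11)&(q[:,1]<-.07)&(q[:,2]>.187)&(q[:,2]<.2)];print('knob',len(A),A.mean(0) if len(A) else '')
E
```

```text
29.075 [ 0.2437  0.3415 -0.8733] [{'uv': [252.6, 175.7], 'confidence': 0.9}]
L 1683 ((416.5065002441406, -207.64385986328125), (16.50130271911621, 118.90656280517578), 1.4227008819580078) 0.16311455526272167 0.16748946177271612
M 1225 ((490.1907043457031, -214.96798706054688), (98.64929962158203, 15.510808944702148), 87.98423767089844) 0.16399853276925414 0.16687558912237715
S 1137 ((565.8861083984375, -220.4014129638672), (16.58203887939453, 81.61893463134766), 0.8782063126564026) 0.16295828889282496 0.16672028123491162
top pot ((684.362060546875, -64.59213256835938), (74.47270965576172, 75.10576629638672))
top dish ((399.9874267578125, -55.047752380371094), (69.27622985839844, 69.8708724975586))
knob 280 [-0.001  -0.0907  0.1911]
scene pot ((688.04541015625, -64.83364868164062), (75.25891876220703, 74.22493743896484))
scene dish ((403.34576416015625, -54.971431732177734), (69.02244567871094, 69.28221130371094))
knob 124 [ 0.0058 -0.0906  0.1911]
```

Key seated upright in its hole, everything else unmoved, crank upright. Handing in.

```bash
python3 -c "
from plant import robot
print(robot.close_job())"
```

```text
the job is handed in; nothing more can be done
None
```

The job is handed in, though I got no verdict back: crank upright to within about 2°, setscrew tightened clockwise to roughly 0.28 N m, and the middle key hanging upright in its own hole, with the other keys, dish and pot unmoved at 29 s.

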